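# Transfer a painted box car on its hanger from the spraying rail to the drying rail

### The job

The freshly painted box car hangs in its wire hanger on the rail of the spraying stand. Holding the hanger by its black grip only, lift it over the end stop of that rail, bring its shoe in over the end stop of the drying stand's rail and set it down gently on the clear rail behind it, then slide it along the rail through the spring keeper until it hangs free in the bay between the keeper and the fixed collar, and let go. Do not jolt, ram or drop it, do not touch the wet car, and leave the other things where they are.

Things in the scene. Friction and masses are not known exactly. Their poses are not given: they have to be found in the camera images.
- hanger: Carrier, 0.3 kg with car. Origin: middle of the underside of its flat shoe (44 mm long in x, 16 wide, 7 thick), which lies on the rail top; x along the rail, z up; same both ways round. Under the shoe's middle a closed loop, 14 mm long in x, opening 15 wide and 26 high, surrounds the rail, so it comes off only over the tip. The shoe's noses reach 15 mm past the loop at each end.
- box_car: Freshly painted red-brown box car, 153 mm long, 46 wide, 66 high, fixed in the hanger's wire cradle, its length along the hanger's x, its roof 54 mm below the shoe. Origin: under its middle at wheel level, about 121 mm below the hanger's origin. Not to be touched.
- spray_stand: Stand screwed to the table: grey foot (radius 52 mm), post, level rail to one side. Origin: middle of the foot's underside; x points along the rail from the post to its free tip at x = 250 mm, z up. Rail: steel bar 10 mm wide (centred on y = 0) and 10 high, top 160 mm above the origin; x = 244 to 250 is an end stop 9 mm above the rail top. The hanger starts here, x = 105 to 165.
- dry_stand: Second stand, like the first: origin under the post, x along the rail to its tip at x = 250 mm, same 10 x 10 mm rail and same 9 mm end stop at x = 244 to 250. Its post is telescopic: the rail top is 153 to 167 mm above the origin, not measured: look or feel. A fixed collar, 12 mm above the rail top, has its face at x = 85. Home in the bay the hanger's origin is at x = 107 to 115.
- keeper (a joint): Spring dog in the drying rail: 6 mm wide, hinged at x = 162 mm (dry_stand), sloping up toward the post to a blunt end at x = 137, 5 mm above the rail top. 0 = up, 0.27 rad = flush. A shoe slid in along the rail top presses it down (1 to 2 N) and it springs up behind the shoe. The bay is the 52 mm between its end and the collar. From the end stop to the hinge the rail is clear.
- paint_jar_a: Bystander: small paint jar with green label, white lid, 35 mm wide, 45 mm high, standing; origin under its middle.
- paint_jar_b: Bystander: small paint jar with brown label, white lid, 35 mm wide, 45 mm high, standing; origin under its middle.
- film_can: Bystander: black film canister, 35 mm wide, 54 mm high, standing; origin under its middle.
- pliers: Bystander: long-nose pliers with blue handles lying flat, 170 mm long in y, 47 mm wide, 10 mm high; origin under the middle.
- hanger_grip (a point): Middle of the black grip on top of the hanger, 34 mm above the hanger's origin: a block 30 mm (hanger's x) by 14 mm (y) by 30 mm high. There is nothing above it.
Not all that is in view belongs to the job. What is shaped like the hanger but blue is not meant.

How it is judged:
By the outcome, as a careful person would: the job done as asked, in the order asked, and still so for the second after the job is handed in, with the robot touching nothing.
It also fails if it takes over 64 s, if anything falls off the work surface, if the arm or the gripper's body presses on something with over 40 N, if the wrist force passes 120 N, or if a joint passes its speed limit or range.

### The arm

A 6-joint arm with a two-finger parallel gripper is mounted at the origin on the work surface; the furniture and walls round the work are solid. World frame = base frame: x ahead of the robot, y to its left, z up, the work surface at z = 0. Lengths are in m, angles in rad, forces in N, time in s.
With the tool pointing down it reaches from about 0.275 to 0.725 m from the base axis. Payload 15.9 kg.
Tool frame: the origin (TCP) lies at the very end of the fingers, on their centre line; the grasp point (between the pads) lies 19 mm behind it (arm.grip_point_offset is the z of the grasp point in the tool frame, in m); z points along the fingers, y is the line along which they close (so a half turn about z gives the same grasp; the last joint's range is limited). The gripper opens to 85 mm and grips with 20 to 120 N. Pads are 22 mm wide; open, the fingers measure 114 mm over their backs; the gripper's body (76 mm by 85 mm) begins 54 mm behind the grasp point. The pads swing forward as they close: fully open they stand 13 mm farther back than shut.
Start: joints at [1.137, 0.213, -0.034, 1.323, 0, 1.571], TCP at [0.21, 0.454, 0.231] pointing down, gripper open.
Joint ranges: [-2.98, 2.98], [-0.74, 1.72], [-1.14, 1.35], [-2.1, 2.04], [-1.57, 1.44], [-3.14, 3.14]. Speed limits (rad/s): [1.89, 1.89, 2.39, 2.57, 3.14, 3.14].

### API

Orientations are given as a unit quaternion [w, x, y, z].
In Python, from cell import arm, cams gives the robot as it stands.
- The arm moves only by the tool arm_command, never from a script. Its argument "steps" is a list of rows, each a list of 5 numbers: the shift along the tool's x, y, z in mm, then the turn about the tool's z in rad, then the finger opening in mm, from 0 to 85.4. A call has 1 to 12 rows; each row shifts and turns the commanded pose from where the row before left it, along the tool's axes as they then stand; what a row does not reach is not made up. A row lasts 1/12 s, in which the tool goes at most 41.7 mm and 7.16 degrees, less where a joint would pass 70% of its speed; a pose out of reach is approached as far as the arm can. A call with a gripper value outside its range is refused whole. The fingers move at their own pace and stop on an object; "grip_force" is the grip in N (left out, the last holds). Time passes only in rows, so rows that do not move let the fingers close. It gives the time, the measured TCP pose, the force, the opening and the grip force at its end, in the units of the state.
- arm.get_obs(): the state, without advancing time (a new reading comes with each control period).
- cams.get_image(name): name is "side" or "top" or "wrist"; returns the picture (420x560x3 uint8, red, green, blue); there is no depth.
- cams.calibration(name): a dict with "fx", "fy", "cx", "cy" (pixels), "R" (3x3) and "t" (3): a world point X has camera coordinates R X + t; the wrist camera has in their place "tool_from_camera" (4x4, takes a point from camera to tool coordinates, whose origin is the TCP and whose axes are the flange's). Camera axes: x right, y down, z forward; pixel columns grow to the right and rows downward; lengths in m; the calibration is good to about 2 mm. A picture is of the moment at which its call begins: read the wrist's pose just before it. calibration takes no time and is no camera call.
- arm.hand_in(): hands the job in; it is judged then, once.
The state is a dict: "time": time; "joints": joint angles; "joint_vel": joint speeds; "effort": joint torques, N m; "ee_pos": TCP position; "tcp_rot": TCP orientation; "force": force on the tool from outside, world axes, zero at the start; "moment": the same for the moment, N m; "width": opening from 0.0 (shut) to 1.0 (fully open); "grasp_force": force on a finger pad.
Only numpy, scipy, OpenCV 4.12 (cv2) and the standard library are available. Lean on these libraries where they do the work, as an engineer would, in place of code of your own. Each camera call takes 0.05 s, during which the arm holds its last target. There are 200 camera calls.

## Working session

There is one attempt and no reset: what is moved stays moved. The work goes in short steps, Python scripts to look and compute and a tool call to move; the robot and the scene stay as the last step left them, time stands still between calls to the robot, and variables do not carry over. Pictures are saved under pics/ and viewed, at most 10 in all, crops included, and the job is handed in when it is done.

Besides the shell and the picture viewer there is one more tool, called after "Call:" by a JSON object that holds its "method" and its "body", one argument or row to a line. arm_command: Moves the arm, as the interface text tells. Its arguments: {"type":"object","properties":{"steps":{"type":"array"},"grip_force":{"type":"number"}},"required":["steps"]}

```bash
mkdir -p pics
python3 - <<'E'
from cell import arm,cams
import cv2,numpy as np
o=arm.get_obs(); print({k:np.round(v,3).tolist() for k,v in o.items()}, arm.grip_point_offset)
for n in ("side","top","wrist"):
    cv2.imwrite(f"pics/{n}0.png",cams.get_image(n)[:,:,::-1])
    c=cams.calibration(n); print(n,{k:np.round(v,4).tolist() for k,v in c.items()})
a=cv2.imread("pics/side0.png");b=cv2.imread("pics/top0.png")
E
```

```text
{'time': 0.0, 'joints': [1.137, 0.213, -0.035, 1.324, -0.0, 1.571], 'joint_vel': [-0.0, -0.0, -0.001, 0.0, -0.0, -0.001], 'effort': [0.001, -68.616, 48.712, 0.018, 0.0, 0.0], 'ee_pos': [0.21, 0.453, 0.231], 'tcp_rot': [-0.0, 0.215, 0.977, -0.001], 'force': [0.146, -0.458, 0.031], 'moment': [-0.081, -0.013, 0.049], 'grasp_force': 0.0, 'width': 0.997} -0.0187
side {'fx': 545.0776, 'fy': 545.0776, 'cx': 277.6682, 'cy': 207.7481, 'R': [[-0.9975, -0.0703, 0.002], [-0.0351, 0.4724, -0.8807], [0.061, -0.8786, -0.4737]], 't': [0.5484, 0.1335, 1.5141]}
top {'fx': 384.7914, 'fy': 384.7914, 'cx': 275.5993, 'cy': 201.8859, 'R': [[-0.0219, -0.9997, 0.0119], [-0.9914, 0.0201, -0.1297], [0.1294, -0.0147, -0.9915]], 't': [-0.0104, 0.5602, 1.1284]}
wrist {'fx': 331.432, 'fy': 331.432, 'cx': 279.1295, 'cy': 209.9628, 'tool_from_camera': [[-0.0001, -0.9563, -0.2922, 0.0752], [1.0, 0.0001, -0.0007, 0.0002], [0.0007, -0.2922, 0.9563, -0.1432], [0.0, 0.0, 0.0, 1.0]]}
```

View pics/side0.png

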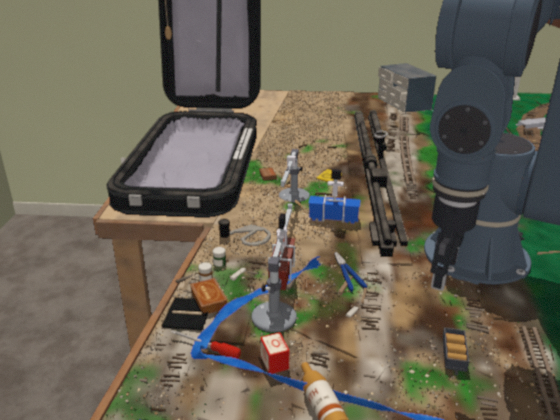

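View pics/top0.png

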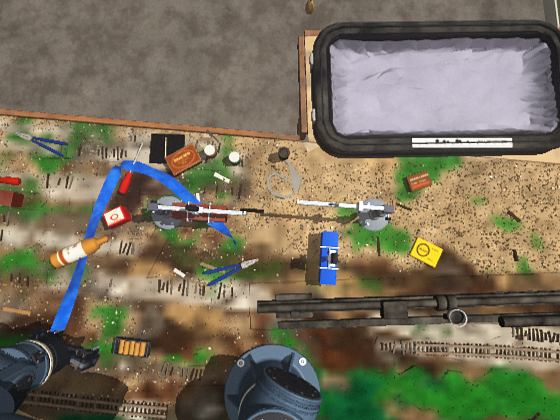

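The top view shows two stands: the left foot at (168,212) with the red car under its rail, and the right foot at (375,213), which is empty. The blue decoy is at (328,257). I'll zoom in to check.

Run:
```python
import cv2,numpy as np
b=cv2.imread("pics/top0.png")[175:250,140:400]; a=cv2.imread("pics/side0.png")[135:335,220:370]
b=cv2.resize(b,None,fx=3.07,fy=3.07,interpolation=cv2.INTER_CUBIC)
a=cv2.resize(a,None,fx=3,fy=3,interpolation=cv2.INTER_CUBIC)
cv2.imwrite("pics/topc.png",b);cv2.imwrite("pics/sidec.png",a)
```

```text
(no output)
```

View pics/topc.png

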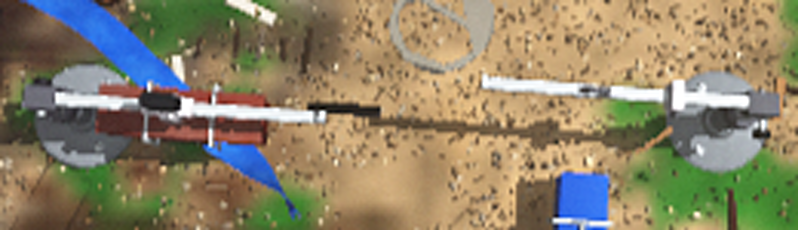

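View pics/sidec.png

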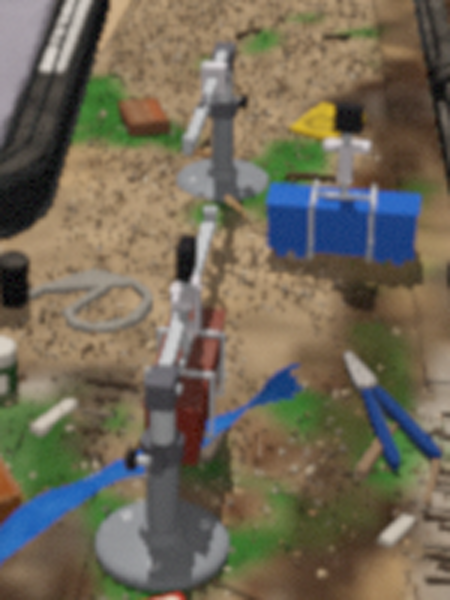

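```bash
cat > h.py <<'E'
from cell import arm,cams
import cv2,numpy as np
from scipy.spatial.transform import Rotation as Ro
def cam(n,o=None):
    c=cams.calibration(n); K=np.array([[c['fx'],0,c['cx']],[0,c['fy'],c['cy']],[0,0,1.]])
    if 'R' in c: return K,np.array(c['R']),np.array(c['t'])
    o=o or arm.get_obs(); q=np.array(o['tcp_rot']); T=np.eye(4); T[:3,:3]=Ro.from_quat(np.r_[q[1:],q[0]]).as_matrix(); T[:3,3]=o['ee_pos']
    M=np.linalg.inv(T@np.array(c['tool_from_camera'])); return K,M[:3,:3],M[:3,3]
def atz(k,p,z):
    K,R,t=k; d=R.T@np.linalg.inv(K)@[p[0],p[1],1]; C=-R.T@t; return C+d*(z-C[2])/d[2]
def tri(k1,p1,k2,p2):
    P=[K@np.c_[R,t] for K,R,t in(k1,k2)]; X=cv2.triangulatePoints(*P,np.array(p1,float),np.array(p2,float)); return (X[:3]/X[3]).ravel()
def proj(k,X):
    K,R,t=k; v=K@(R@np.array(X)+t); return v[:2]/v[2]
E
python3 - <<'E'
from h import *
np.set_printoptions(precision=4,suppress=True)
T=cam("top");S=cam("side")
tp=lambda x,y:(140+x/3.07,175+y/3.07)
sp=lambda x,y:(220+x/3,135+y/3)
for n,a,b,z in [("grip",tp(160,102),sp(187,242),.209),("stip",tp(325,117),sp(210,208),.169),("spost",tp(40,97),sp(162,372),.17),("dtip",tp(484,82),sp(192,145),.169),("dcollar",tp(677,95),sp(213,72),.172),("sfoot",tp(88,115),sp(163,545),.01),("dfoot",tp(718,122),sp(222,182),.01),("keeper",tp(595,90),sp(205,90),.163)]:
    print(n,tri(T,a,S,b),atz(T,a,z),atz(S,b,z))
for q in [(310,105),(380,110)]: 
    X=atz(T,tp(*q),0.); print(X,(proj(S,X)-[220,135])*3)
E
```

```text
grip [0.5253 0.1938 0.2136] [0.5253 0.1947 0.209 ] [0.5261 0.1855 0.209 ]
stip [0.5138 0.0595 0.1731] [0.514  0.0598 0.169 ] [0.5143 0.0517 0.169 ]
spost [0.5366 0.3073 0.1672] [0.5364 0.3064 0.17  ] [0.5362 0.3114 0.17  ]
dtip [ 0.5392 -0.0796  0.166 ] [ 0.5418 -0.0794  0.169 ] [ 0.5374 -0.0729  0.169 ]
dcollar [ 0.5265 -0.2479  0.1688] [ 0.5266 -0.2471  0.172 ] [ 0.5259 -0.2402  0.172 ]
sfoot [0.5364 0.3079 0.0066] [0.5372 0.307  0.01  ] [0.5356 0.312  0.01  ]
dfoot [ 0.5178 -0.328   0.0012] [ 0.517  -0.3256  0.01  ] [ 0.5172 -0.3107  0.01  ]
keeper [ 0.5309 -0.1742  0.1808] [ 0.5335 -0.1772  0.163 ] [ 0.5327 -0.2145  0.163 ]
[0.5438 0.0855 0.    ] [172.909  390.2628]
[0.5373 0.0147 0.    ] [185.1924 347.9045]
```

Candidates for the hanger in the top view are the black-gripped hanger with the red car at (192,208), which fits, the blue decoy at (328,257), and a black bar lying at (252,211). I choose (192,208). The triangulated points match the given sizes (foot to tip 250 mm, grip top about 0.21 m). Next I'll lift and turn the tool to the rail's direction.

Call:
{"method": "arm_command", "body": {
  "steps": [
    [0,0,-8,0.1024,85],
    [0,0,-8,0.1024,85],
    [0,0,-8,0.1024,85],
    [0,0,-8,0.1024,85],
    [0,0,-8,0.1024,85],
    [0,0,-8,0.1024,85],
    [0,0,-8,0.1024,85],
    [0,0,-8,0.1024,85],
    [0,0,-8,0.1024,85],
    [0,0,-8,0.1024,85],
    [0,0,-8,0.1024,85],
    [0,0,-8,0.1024,85]
  ]
}}

```text
time: 1.15
ee_pos: [0.2101, 0.4536, 0.3275]
tcp_rot: [0.0, 0.741, 0.672, -0.0]
force: [0.0, 0.3, -0.1]
width: 0.996
grasp_force: 0.0
```

```bash
cat >> h.py <<'E'
def go(x,y,z,o=None):
    o=o or arm.get_obs(); q=o['tcp_rot']; R=Ro.from_quat(np.r_[q[1:],q[0]])
    return np.round(R.inv().apply(np.array([x,y,z])-o['ee_pos'])*1000,1)
def st():
    o=arm.get_obs(); q=o['tcp_rot']; R=Ro.from_quat(np.r_[q[1:],q[0]]).as_matrix()
    print('t',round(o['time'],2),'p',np.round(o['ee_pos'],4),'y',np.round(R[:,1],4),'z',np.round(R[:,2],4),'F',np.round(o['force'],2),'M',np.round(o['moment'],3),'w',round(o['width']*85.4,1),'g',round(o['grasp_force'],1)); return o
E
python3 -c "
from h import *
st(); print(go(.525,.18,.327))"
```

```text
t 1.15 p [0.2101 0.4536 0.3275] y [ 9.953e-01 -9.670e-02 -1.000e-04] z [-2.e-04 -4.e-04 -1.e+00] F [ 0.01  0.28 -0.07] M [ 0.027  0.049 -0.003] w 85.1 g 0.0
[-241.8  339.9    0.6]
```

Call:
{"method": "arm_command", "body": {
  "steps": [
    [-22,28.5,0,0,85],
    [-22,28.5,0,0,85],
    [-22,28.5,0,0,85],
    [-22,28.5,0,0,85],
    [-22,28.5,0,0,85],
    [-22,28.5,0,0,85],
    [-22,28.5,0,0,85],
    [-22,28.5,0,0,85],
    [-22,28.5,0,0,85],
    [-22,28.5,0,0,85],
    [-22,28.5,0,0,85],
    [-22,28.5,0,0,85]
  ]
}}

```text
time: 2.15
ee_pos: [0.5275, 0.1578, 0.3272]
tcp_rot: [-0.0, 0.739, 0.674, -0.0]
force: [-0.7, 0.4, -0.2]
width: 0.995
grasp_force: 0.0
```

Call:
{"method": "arm_command", "body": {
  "steps": [
    [0,0,0,0,85],
    [0,0,0,0,85],
    [0,0,0,0,85]
  ]
}}

```text
time: 2.4
ee_pos: [0.5263, 0.1595, 0.327]
tcp_rot: [-0.0, 0.739, 0.674, -0.0]
force: [-0.3, -0.4, 0.1]
width: 0.994
grasp_force: 0.0
```

```bash
python3 -c "
from h import *
o=st(); im=cams.get_image('wrist')[:,:,::-1]; cv2.imwrite('pics/w1.png',im); print(cam('wrist',o))
k=cam('wrist',o)
for X in [(.525,.194,.209),(.514,.0595,.169),(.541,-.079,.169)]: print(proj(k,X))
cv2.imwrite('pics/w1v.png',cv2.resize(im,None,fx=1.42,fy=1.42,interpolation=2))
"
```

```text
t 2.4 p [0.5263 0.1595 0.327 ] y [ 9.957e-01 -9.220e-02 -7.000e-04] z [-7.e-04  0.e+00 -1.e+00] F [-0.32 -0.43  0.08] M [-0.012  0.02  -0.014] w 84.9 g 0.0
(array([[331.43199522,   0.        , 279.12954198],
       [  0.        , 331.43199522, 209.96276921],
       [  0.        ,   0.        ,   1.        ]]), array([[ 9.95732286e-01, -9.22882857e-02, -2.95154426e-04],
       [-8.81668384e-02, -9.52199864e-01,  2.92475688e-01],
       [-2.72731258e-02, -2.91201462e-01, -9.56272913e-01]]), array([-0.50858367,  0.13224338,  0.53235563]))
[274.32956889 162.28570591]
[276.86566496 287.78969476]
[311.79073911 392.90596717]
```

View pics/w1v.png

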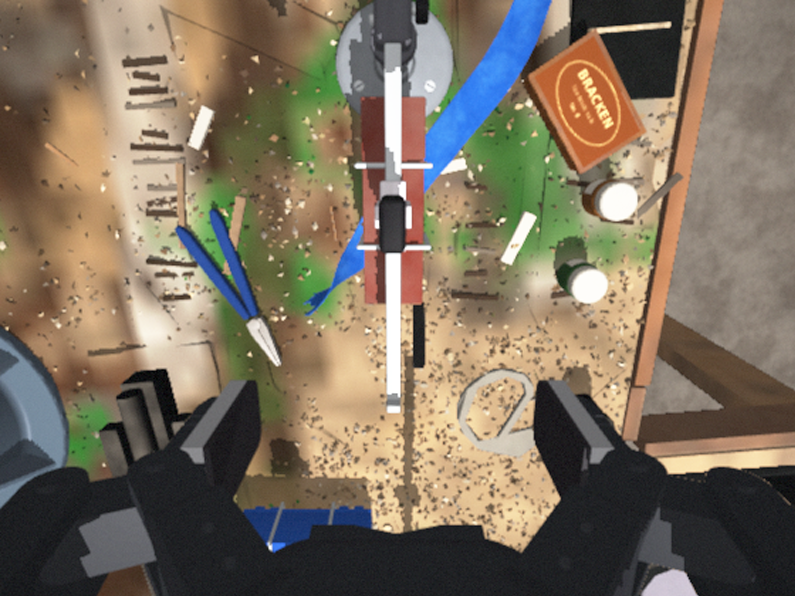

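Run:
```python
from h import *
np.set_printoptions(precision=4,suppress=True)
k=cam("wrist");T=cam("top")
im=cv2.imread('pics/w1.png')
m=(im.max(2)<45).astype(np.uint8); sub=m[130:185,262:292]; ys,xs=np.nonzero(sub); print("grip",xs.min()+262,xs.max()+262,ys.min()+130,ys.max()+130)
for y in range(132,184,3): print(y,im[y,270:284].max(1).tolist()) if y in(135,138,141,174,177,180) else 0
for p in [(269.5,178),(283.5,178),(276.5,178)]: print(atz(k,p,.209))
w=lambda x,y:(x/1.42,y/1.42); tp=lambda x,y:(140+x/3.07,175+y/3.07)
print("bar",tri(k,w(418,305),T,tp(310,105)),tri(k,w(418,367),T,tp(380,110)))
print("tip",tri(k,w(394,411),T,tp(325,117)),atz(k,w(394,411),.169),"rail",atz(k,w(394,300),.16),atz(k,w(394,80),.16))
```

```text
grip 267 284 138 176
135 [188, 187, 189, 188, 186, 185, 190, 194, 196, 193, 190, 247, 255, 255]
138 [62, 27, 18, 27, 25, 26, 33, 31, 24, 23, 26, 53, 139, 232]
141 [32, 36, 34, 36, 36, 36, 38, 35, 37, 33, 35, 33, 34, 32]
174 [59, 64, 67, 66, 68, 67, 70, 72, 67, 71, 74, 69, 63, 47]
177 [51, 52, 48, 53, 53, 50, 53, 53, 51, 53, 52, 51, 64, 121]
180 [95, 166, 250, 255, 255, 255, 255, 255, 255, 255, 255, 252, 187, 183]
[0.5197 0.1822 0.209 ]
[0.5308 0.1812 0.209 ]
[0.5253 0.1817 0.209 ]
bar [0.5418 0.0849 0.0108] [0.5359 0.0146 0.0088]
tip [0.514  0.0595 0.1716] [0.5143 0.0579 0.169 ] rail [0.5218 0.1387 0.16  ] [0.5347 0.2773 0.16  ]
```

Call:
{"method": "arm_command", "body": {
  "steps": [
    [12,-1,0,0,85],
    [12,-1,0,0,85],
    [12,-1,0,0,85],
    [0,0,20,0,85],
    [0,0,20,0,85],
    [0,0,20,0,85],
    [0,0,20,0,85],
    [0,0,20,0,60],
    [0,0,18,0,40],
    [0,0,16,0,30],
    [0,0,10,0,28],
    [0,0,4,0,28]
  ]
}}

```text
time: 3.45
ee_pos: [0.5259, 0.1965, 0.1779]
tcp_rot: [-0.0, 0.738, 0.674, -0.001]
force: [0.1, 0.2, 0.6]
width: 0.332
grasp_force: 0.0
```

Call:
{"method": "arm_command", "body": {
  "steps": [
    [0,0,0,0,28],
    [0,0,0,0,28],
    [0,0,0,0,28]
  ]
}}

```text
time: 3.7
ee_pos: [0.5273, 0.196, 0.1803]
tcp_rot: [0.0, 0.739, 0.674, 0.001]
force: [0.1, 0.9, -0.1]
width: 0.326
grasp_force: 0.0
```

```bash
python3 -c "
from h import *
o=st(); im=cams.get_image('wrist')[:,:,::-1]; cv2.imwrite('pics/w2.png',im[100:420,120:440]); 
o=st()"
```

```text
t 3.7 p [0.5273 0.196  0.1803] y [ 0.9958 -0.0914  0.0013] z [ 1.3e-03  5.0e-04 -1.0e+00] F [ 0.08  0.89 -0.1 ] M [-0.008  0.008  0.036] w 27.8 g 0.0
t 3.75 p [0.5273 0.1959 0.1803] y [ 0.9958 -0.0916  0.0013] z [ 1.4e-03  5.0e-04 -1.0e+00] F [ 0.19 -1.16  0.94] M [-0.024  0.029  0.013] w 28.1 g 0.0
```

View pics/w2.png

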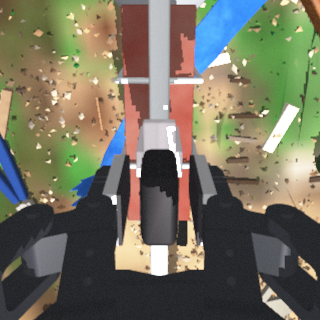

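Call:
{"method": "arm_command", "body": {
  "steps": [
    [0,0,1.5,0,28],
    [0,0,1.5,0,25],
    [0,0,0,0,22],
    [0,0,0,0,20],
    [0,0,0,0,18],
    [0,0,0,0,16],
    [0,0,0,0,14],
    [0,0,0,0,12],
    [0,0,0,0,10],
    [0,0,0,0,10]
  ],
  "grip_force": 50
}}

```text
time: 4.58
ee_pos: [0.5269, 0.1956, 0.1764]
tcp_rot: [0.0, 0.739, 0.674, 0.0]
force: [0.2, -1.6, 3.1]
width: 0.156
grasp_force: 49.1
```

```bash
python3 -c "
from h import *
o=st()"
```

```text
t 4.58 p [0.5269 0.1956 0.1764] y [ 9.958e-01 -9.170e-02  3.000e-04] z [ 3.e-04  0.e+00 -1.e+00] F [ 0.16 -1.58  3.1 ] M [-0.051 -0.169  0.004] w 13.3 g 49.1
```

Gripped. The height of the drying rail has to be known before I insert, so I'll let go carefully and look at that rail from above first.

Call:
{"method": "arm_command", "body": {
  "steps": [
    [0,0,0,0,16],
    [0,0,0,0,20],
    [0,0,0,0,24],
    [0,0,0,0,28],
    [0,0,-5,0,32],
    [0,0,-15,0,32],
    [0,0,-25,0,32],
    [0,0,-30,0,32],
    [0,0,-30,0,32],
    [0,0,-30,0,32],
    [-20,2,-15,0,32],
    [-30,3,0,0,32]
  ]
}}

```text
time: 5.58
ee_pos: [0.528, 0.1467, 0.3299]
tcp_rot: [0.001, 0.738, 0.675, 0.002]
force: [-0.1, -0.9, -0.1]
width: 0.373
grasp_force: 0.0
```

Call:
{"method": "arm_command", "body": {
  "steps": [
    [-30,5,0,0,32],
    [-30,5,0,0,32],
    [-20,2,0,0,32],
    [0,0,0,0,32],
    [0,0,0,0,32],
    [0,0,0,0,32]
  ]
}}

```text
time: 6.08
ee_pos: [0.5318, 0.0649, 0.3266]
tcp_rot: [-0.0, 0.739, 0.674, 0.0]
force: [0.2, -0.5, -0.6]
width: 0.375
grasp_force: 0.0
```

```bash
cat > snap.py <<'E'
from h import *
import sys,pickle
o=st(); im=cams.get_image('wrist')[:,:,::-1]; cv2.imwrite(f'pics/{sys.argv[1]}.png',im); pickle.dump(cam('wrist',o),open(f'pics/{sys.argv[1]}.pkl','wb'))
E
python3 snap.py v1
```

```text
t 6.08 p [0.5318 0.0649 0.3266] y [ 9.958e-01 -9.180e-02  2.000e-04] z [ 2.e-04  3.e-04 -1.e+00] F [ 0.19 -0.47 -0.64] M [ 0.025  0.018 -0.019] w 32.0 g 0.0
```

Call:
{"method": "arm_command", "body": {
  "steps": [
    [-30,2,0,0,32],
    [-30,2,0,0,32],
    [-30,2,0,0,32],
    [-30,2,0,0,32],
    [-20,2,0,0,32],
    [0,0,0,0,32],
    [0,0,0,0,32],
    [0,0,0,0,32]
  ]
}}

```text
time: 6.8
ee_pos: [0.5291, -0.0748, 0.3263]
tcp_rot: [-0.0, 0.739, 0.674, 0.0]
force: [1.2, 0.9, -0.1]
width: 0.372
grasp_force: 0.0
```

```bash
python3 snap.py v2
```

```text
t 6.8 p [ 0.5291 -0.0748  0.3263] y [ 9.959e-01 -9.080e-02 -1.000e-04] z [-1.e-04  3.e-04 -1.e+00] F [ 1.23  0.89 -0.12] M [ 0.07  -0.084  0.009] w 31.7 g 0.0
```

Call:
{"method": "arm_command", "body": {
  "steps": [
    [-30,2,0,0,32],
    [-30,2,0,0,32],
    [-20,2,0,0,32],
    [-10,0,0,0,32],
    [0,0,0,0,32],
    [0,0,0,0,32],
    [0,0,0,0,32]
  ]
}}

```text
time: 7.43
ee_pos: [0.5269, -0.1647, 0.3264]
tcp_rot: [-0.0, 0.738, 0.674, 0.0]
force: [0.1, 0.1, -1.0]
width: 0.372
grasp_force: 0.0
```

```bash
python3 snap.py v3; python3 -c "
import cv2,numpy as np
a=[cv2.imread(f'pics/v{i}.png')[:,180:380] for i in (1,2,3)]
cv2.imwrite('pics/v.png',cv2.resize(np.hstack(a),None,fx=1.33,fy=1.33,interpolation=2))"
```

```text
t 7.43 p [ 0.5269 -0.1647  0.3264] y [ 9.959e-01 -9.060e-02  1.000e-04] z [ 1.e-04  3.e-04 -1.e+00] F [ 0.06  0.13 -1.05] M [-0.001  0.034 -0.006] w 31.8 g 0.0
```

View pics/v.png

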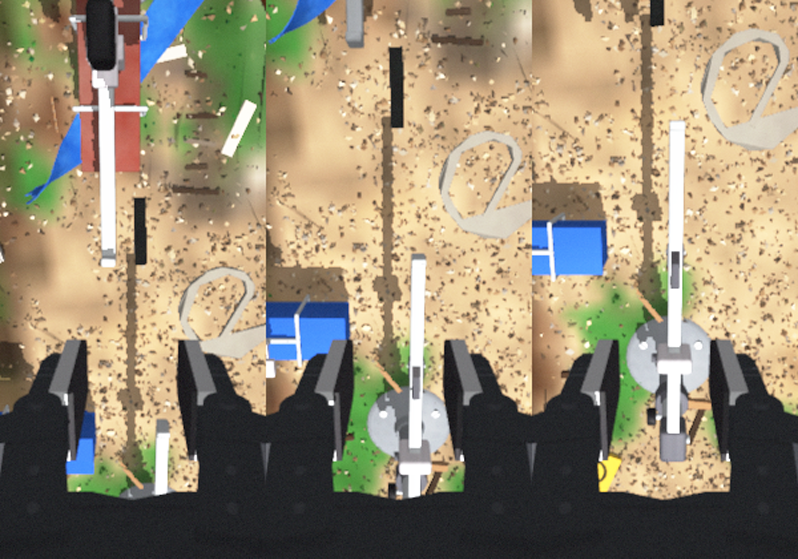

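Run:
```python
import cv2,numpy as np
im={i:cv2.imread(f'pics/v{i}.png') for i in(1,2,3)}
def crop(i,x,y,w=40,h=60,f=6): return cv2.resize(im[i][y-h//2:y+h//2,x-w//2:x+w//2],None,fx=f,fy=f,interpolation=cv2.INTER_NEAREST)
f=1.33
L=[(1,180+162/f,420/f),(2,180+(418-266)/f,254/f),(3,180+(676.5-532)/f,121/f)]
out=[]
for i,x,y in L:
    x,y=int(x),int(y); print(i,x-20,max(y,30)-30); out.append(crop(i,x,max(y,30)))
cv2.imwrite('pics/tips.png',np.hstack(out))
```

```text
1 281 285
2 274 160
3 268 60
```

View pics/tips.png

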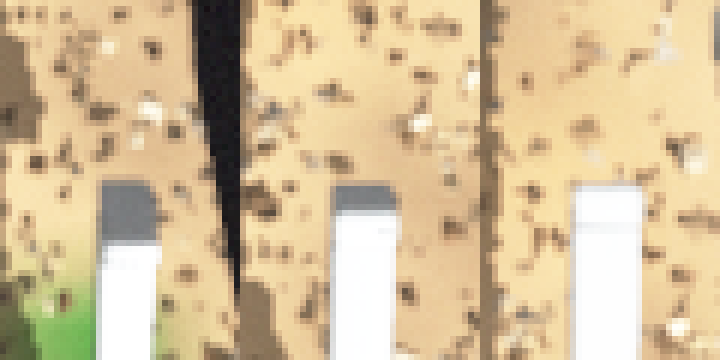

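Run:
```python
from h import *
import pickle
np.set_printoptions(precision=4,suppress=True)
V={i:pickle.load(open(f'pics/v{i}.pkl','rb')) for i in(1,2,3)}
def ls(obs):
    A=[];b=[]
    for k,p in obs:
        P=k[0]@np.c_[k[1],k[2]]
        for j in(0,1): r=P[j]-p[j]*P[2]; r/=np.linalg.norm(r[:3]); A.append(r[:3]);b.append(-r[3])
    X=np.linalg.lstsq(np.array(A),np.array(b),rcond=None)[0]
    return X,[np.round(proj(k,X)-p,2).tolist() for k,p in obs]
print("dry top edge",ls([(V[1],(302.2,325.7)),(V[2],(294.7,195.)),(V[3],(289.2,90.7))]))
print("bottom edge",ls([(V[1],(302.2,315.5)),(V[2],(294.7,190.5))]))
g={i:cv2.cvtColor(cv2.imread(f'pics/v{i}.png'),6).astype(int) for i in(1,2)}
print(g[1][185:205,261],g[1][196,248:276]); print(g[2][15:40,247],g[2][25,235:262])
w=cv2.cvtColor(cv2.imread('pics/w1.png'),6); print(w[275:295,277],w[285,265:290])
v3=cv2.cvtColor(cv2.imread('pics/v3.png'),6)
for y in (110,140,170,230,250): 
    r=v3[y,265:310]; x=np.nonzero(r>220)[0]; print(y,x.min()+265,x.max()+265)
print("rail pts",[v3[180:300:1,287].tolist()])
```

```text
dry top edge (array([ 0.5425, -0.0766,  0.1767]), [[0.3, -0.09], [-0.09, 0.18], [-0.27, -0.1]])
bottom edge (array([ 0.5433, -0.0765,  0.1595]), [[0.01, -0.0], [-0.01, 0.0]])
[254 238 162 159 162 158 160 138 128 173 243 253 254 255 255 248 210 212
 214 212] [204 200 197 189 192 199 164 142 226 251 253 253 253 253 253 253 253 251
 228 183 200 200 176 128 161 194 169  89]
[173 174 171 171 170 173 172 174 168 168 176 168 165 162 153 134 117 107
 106 105 112 153 177 179 180] [168 162 161 165 159 156 164 167 169 173 171 172 176 173 173 166 146 122
 109 116 133 167 184 186 187 187 187]
[255 246 152 152 151 145 132 120 119 121 162 242 254 254 254 240 185 184
 188 189] [164 167 169 170 167 171 156 138 163 172 173 167 162 155 147 150 154 153
 164 127  90  92  91  92  91]
110 272 294
140 271 293
170 272 293
230 283 292
250 283 291
rail pts [[255, 255, 255, 255, 255, 255, 255, 255, 245, 106, 76, 75, 78, 78, 76, 81, 82, 83, 106, 131, 135, 139, 138, 137, 137, 135, 138, 138, 139, 136, 137, 138, 137, 135, 139, 137, 134, 251, 255, 255, 255, 255, 255, 255, 255, 255, 255, 255, 255, 255, 255, 255, 255, 255, 255, 255, 255, 255, 255, 255, 255, 255, 255, 255, 255, 255, 255, 255, 255, 255, 255, 255, 255, 255, 255, 255, 255, 255, 255, 255, 251, 170, 170, 171, 168, 154, 145, 149, 149, 150, 185, 228, 252, 255, 255, 255, 255, 255, 255, 255, 255, 255, 255, 255, 255, 255, 255, 255, 255, 255, 255, 255, 255, 255, 255, 255, 255, 255, 255, 255]]
```

Run:
```python
from h import *
import pickle
np.set_printoptions(precision=4,suppress=True)
V={i:pickle.load(open(f'pics/v{i}.pkl','rb')) for i in(1,2,3)}
c=cams.calibration('wrist');K=V[1][0]
# w1 extrinsics printed earlier
W=(K,np.array([[.995732286,-.0922882857,-.000295154],[-.0881668384,-.952199864,.292475688],[-.0272731258,-.291201462,-.956272913]]),np.array([-.50858367,.13224338,.53235563]))
def ls(obs):
    A=[];b=[]
    for k,p in obs:
        P=k[0]@np.c_[k[1],k[2]]
        for j in(0,1): r=P[j]-p[j]*P[2]; r/=np.linalg.norm(r[:3]); A.append(r[:3]);b.append(-r[3])
    X=np.linalg.lstsq(np.array(A),np.array(b),rcond=None)[0]
    return X,[np.round(proj(k,X)-p,2).tolist() for k,p in obs]
print("dry",ls([(V[1],(301.7,325.2)),(V[2],(294.2,194.5)),(V[3],(288.7,90.2))]))
print("dry12",ls([(V[1],(301.7,325.2)),(V[2],(294.2,194.5))]),ls([(V[2],(294.2,194.5)),(V[3],(288.7,90.2))]))
print("spray",ls([(W,(277.2,290.4)),(V[1],(261,200.4)),(V[2],(246.4,29.5))]))
print("spray01",ls([(W,(277.2,290.4)),(V[1],(261,200.4))]))
im=cv2.imread('pics/v3.png')
z=.1675
v3=cv2.cvtColor(im,6).astype(float)
for y in range(95,260,15):
    r=v3[y,266:306]; print(y,np.round(r[10:36]).astype(int).tolist())
```

```text
dry (array([ 0.5421, -0.0761,  0.1765]), [[0.35, -0.1], [-0.1, 0.17], [-0.33, -0.1]])
dry12 (array([ 0.5419, -0.0758,  0.177 ]), [[0.23, -0.01], [-0.26, 0.01]]) (array([ 0.5423, -0.0762,  0.1756]), [[0.09, -0.0], [-0.1, 0.01]])
spray (array([0.5146, 0.0615, 0.1779]), [[0.04, 0.18], [0.34, -0.33], [-0.45, 0.2]])
spray01 (array([0.5143, 0.0608, 0.1765]), [[-0.17, 0.03], [0.19, -0.03]])
95 [203, 226, 224, 225, 226, 227, 212, 202, 247, 254, 254, 254, 254, 255, 255, 255, 255, 254, 249, 197, 130, 171, 215, 224, 213, 184]
110 [226, 224, 212, 199, 219, 222, 203, 214, 251, 254, 254, 254, 254, 254, 254, 254, 254, 254, 241, 209, 208, 211, 212, 211, 197, 162]
125 [224, 213, 203, 223, 221, 222, 204, 218, 253, 254, 254, 254, 254, 254, 254, 254, 254, 252, 215, 201, 198, 200, 200, 199, 197, 195]
140 [176, 178, 205, 215, 197, 167, 187, 228, 253, 254, 254, 255, 255, 254, 255, 255, 254, 249, 189, 209, 214, 211, 208, 209, 208, 208]
155 [176, 193, 213, 211, 210, 208, 205, 237, 254, 254, 255, 255, 255, 255, 255, 255, 255, 248, 186, 203, 202, 202, 202, 203, 203, 207]
170 [101, 126, 185, 206, 179, 191, 216, 244, 254, 255, 255, 255, 255, 255, 255, 255, 254, 243, 203, 202, 203, 202, 201, 199, 200, 201]
185 [224, 230, 230, 230, 219, 168, 176, 249, 254, 255, 255, 255, 255, 255, 255, 255, 253, 178, 186, 222, 222, 221, 220, 218, 219, 218]
200 [199, 205, 207, 189, 167, 107, 186, 244, 229, 113, 132, 135, 139, 141, 142, 237, 252, 173, 192, 177, 186, 212, 219, 213, 193, 172]
215 [93, 128, 169, 167, 164, 154, 205, 239, 182, 127, 136, 137, 140, 138, 169, 245, 248, 144, 157, 163, 166, 171, 175, 179, 177, 153]
230 [72, 70, 71, 71, 73, 77, 188, 252, 255, 255, 255, 255, 255, 255, 255, 255, 233, 156, 157, 162, 166, 172, 176, 181, 179, 166]
245 [120, 118, 118, 115, 121, 114, 212, 254, 255, 255, 255, 255, 255, 255, 255, 254, 202, 203, 202, 200, 201, 201, 202, 200, 194, 192]
```

Run:
```python
from h import *
import pickle
np.set_printoptions(precision=4,suppress=True)
V={i:pickle.load(open(f'pics/v{i}.pkl','rb')) for i in(1,2,3)}
for z in(.158,.166):
    P=np.array([atz(V[3],p,z) for p in [(289.0,110),(288.4,140),(288,170),(287.5,185),(286.9,230),(286.6,245)]])
    f=np.polyfit(P[:,1],P[:,0],1); print(z,P[[0,-1]],f,np.polyval(f,[-.077,-.12,-.21]))
print("tip",atz(V[3],(288.7,90.2),.1675),atz(V[2],(294.2,194.5),.1675),atz(V[1],(301.7,325.2),.1675))
print("keeper end/hinge",atz(V[3],(287,217),.163),atz(V[3],(287,188.5),.159),"collar",atz(V[3],(287,270),.171))
v3=cv2.cvtColor(cv2.imread('pics/v3.png'),6).astype(int)
print(v3[255:285,280]); print(go(.538,-.12,.2));
```

```text
0.158 [[ 0.5418 -0.0921  0.158 ]
 [ 0.5286 -0.2228  0.158 ]] [0.1008 0.551 ] [0.5433 0.539  0.5299]
0.166 [[ 0.5416 -0.0921  0.166 ]
 [ 0.5287 -0.2194  0.166 ]] [0.1008 0.5508] [0.5431 0.5387 0.5297]
tip [ 0.5426 -0.0758  0.1675] [ 0.5424 -0.0783  0.1675] [ 0.5418 -0.0828  0.1675]
keeper end/hinge [ 0.5315 -0.1913  0.163 ] [ 0.5339 -0.1639  0.159 ] collar [ 0.5269 -0.2441  0.171 ]
[117 113 122 138 144 142 149 146 146 149 149 148 153 148 153 189 233 252
 255 255 255 255 255 255 255 253 164  87  91  91]
[ 45.5   7.1 126.4]
```

Call:
{"method": "arm_command", "body": {
  "steps": [
    [12,2.5,0,0,20],
    [12,2.5,0,0,10],
    [11.5,2.4,0,0,0],
    [0,0,15,0,0],
    [0,0,25,0,0],
    [0,0,25,0,0],
    [0,0,25,0,0],
    [0,0,25,0,0],
    [0,0,17,0,0],
    [0,0,6,0,0],
    [0,0,2,0,0],
    [0,0,0,0,0]
  ]
}}

```text
time: 8.48
ee_pos: [0.5376, -0.1306, 0.1868]
tcp_rot: [0.0, 0.739, 0.674, 0.0]
force: [0.1, -0.5, 0.6]
width: 0.0
grasp_force: 0.0
```

Call:
{"method": "arm_command", "body": {
  "steps": [
    [0,0,1,0,0],
    [0,0,1,0,0],
    [0,0,1,0,0],
    [0,0,1,0,0],
    [0,0,1,0,0],
    [0,0,1,0,0],
    [0,0,0,0,0],
    [0,0,0,0,0]
  ]
}}

```text
time: 9.15
ee_pos: [0.5373, -0.1313, 0.1803]
tcp_rot: [-0.0, 0.739, 0.674, -0.0]
force: [-0.4, -0.7, 0.1]
width: -0.003
grasp_force: 0.0
```

```bash
python3 -c "
from h import *
o=st()"
```

```text
t 9.15 p [ 0.5373 -0.1313  0.1803] y [ 9.958e-01 -9.170e-02 -1.000e-04] z [-1.e-04  0.e+00 -1.e+00] F [-0.45 -0.69  0.1 ] M [-0.016  0.026  0.034] w -0.3 g 0.0
```

Call:
{"method": "arm_command", "body": {
  "steps": [
    [0,0,1,0,0],
    [0,0,1,0,0],
    [0,0,1,0,0],
    [0,0,1,0,0],
    [0,0,1,0,0],
    [0,0,1,0,0],
    [0,0,1,0,0],
    [0,0,1,0,0],
    [0,0,1,0,0],
    [0,0,1,0,0],
    [0,0,1,0,0],
    [0,0,1,0,0]
  ]
}}

```text
time: 10.15
ee_pos: [0.5373, -0.1313, 0.1682]
tcp_rot: [0.0, 0.739, 0.674, -0.0]
force: [0.3, 1.1, -0.2]
width: 0.001
grasp_force: 0.0
```

Call:
{"method": "arm_command", "body": {
  "steps": [
    [0,0,1,0,0],
    [0,0,1,0,0],
    [0,0,0.5,0,0],
    [0,0,0,0,0]
  ]
}}

```text
time: 10.48
ee_pos: [0.5374, -0.1313, 0.1668]
tcp_rot: [0.0, 0.739, 0.674, 0.0]
force: [-4.8, 0.9, 14.4]
width: -0.001
grasp_force: 7.3
```

Call:
{"method": "arm_command", "body": {
  "steps": [
    [0,0,-15,0,0],
    [0,0,-25,0,0],
    [22.8,-4,0,0,0],
    [25.8,-4.5,0,0,0],
    [30,-5.3,0,0,0],
    [30,-5.3,0,0,0],
    [30,-5.3,0,0,0],
    [30,-5.3,0,0,0],
    [30,-5.3,0,0,0],
    [30,-5.3,0,0,0],
    [0,0,15,0,0],
    [0,0,10,0,0]
  ]
}}

```text
time: 11.48
ee_pos: [0.518, 0.1015, 0.1801]
tcp_rot: [0.0, 0.738, 0.675, 0.0]
force: [0.0, -1.1, -0.6]
width: 0.002
grasp_force: 0.0
```

Call:
{"method": "arm_command", "body": {
  "steps": [
    [0,0,0,0,0],
    [0,0,3,0,0],
    [0,0,2,0,0],
    [0,0,1,0,0],
    [0,0,1,0,0],
    [0,0,1,0,0],
    [0,0,0,0,0]
  ]
}}

```text
time: 12.07
ee_pos: [0.5182, 0.0998, 0.1728]
tcp_rot: [0.0, 0.739, 0.674, 0.0]
force: [-0.4, 0.8, -0.9]
width: 0.0
grasp_force: 0.0
```

Call:
{"method": "arm_command", "body": {
  "steps": [
    [0,0,1,0,0],
    [0,0,1,0,0],
    [0,0,1,0,0],
    [0,0,1,0,0],
    [0,0,1,0,0],
    [0,0,0,0,0]
  ]
}}

```text
time: 12.57
ee_pos: [0.518, 0.1, 0.1676]
tcp_rot: [-0.0, 0.739, 0.674, -0.0]
force: [-0.0, -0.5, -0.4]
width: -0.005
grasp_force: 0.0
```

Call:
{"method": "arm_command", "body": {
  "steps": [
    [0,0,1,0,0],
    [0,0,1,0,0],
    [0,0,1,0,0],
    [0,0,0,0,0]
  ]
}}

```text
time: 12.9
ee_pos: [0.5183, 0.1001, 0.1671]
tcp_rot: [0.001, 0.739, 0.674, 0.001]
force: [-12.8, -3.0, 34.2]
width: 0.001
grasp_force: 17.1
```

Both rails are felt at the same TCP height, within about 1 mm (spray ≈ 0.1675, dry ≈ 0.1668), and the camera triangulation agrees. Back to the hanger's grip.

Call:
{"method": "arm_command", "body": {
  "steps": [
    [0,0,-15,0,0],
    [0,0,-35,0,10],
    [0,0,-30,0,20],
    [20,0,-5,0,30],
    [25,0,0,0,30],
    [25,0,0,0,30],
    [25.5,0,0,0,30],
    [0,0,0,0,30],
    [0,0,20,0,30],
    [0,0,25,0,28],
    [0,0,18,0,28],
    [0,0,7,0,28]
  ]
}}

```text
time: 13.9
ee_pos: [0.5257, 0.1945, 0.1773]
tcp_rot: [-0.001, 0.739, 0.674, -0.002]
force: [-0.8, -0.2, -1.1]
width: 0.327
grasp_force: 0.0
```

Call:
{"method": "arm_command", "body": {
  "steps": [
    [0,0,0,0,28],
    [0,0,0,0,28]
  ]
}}

```text
time: 14.07
ee_pos: [0.527, 0.195, 0.1805]
tcp_rot: [0.0, 0.739, 0.674, 0.0]
force: [0.4, -0.0, 0.1]
width: 0.327
grasp_force: 0.0
```

Call:
{"method": "arm_command", "body": {
  "steps": [
    [0,0,0,0,24],
    [0,0,0,0,21],
    [0,0,0,0,18],
    [0,0,0,0,16],
    [0,0,0,0,14],
    [0,0,0,0,12],
    [0,0,0,0,10],
    [0,0,0,0,10],
    [0,0,-1,0,10],
    [0,0,-1,0,10],
    [0,0,-1,0,10],
    [0,0,0,0,10]
  ],
  "grip_force": 60
}}

```text
time: 15.07
ee_pos: [0.5269, 0.1951, 0.1828]
tcp_rot: [-0.0, 0.739, 0.674, -0.0]
force: [-0.0, 0.1, -3.7]
width: 0.154
grasp_force: 58.4
```

```bash
python3 -c "
from h import *
o=st()"
```

```text
t 15.07 p [0.5269 0.1951 0.1828] y [ 9.958e-01 -9.160e-02 -2.000e-04] z [-2.e-04 -1.e-04 -1.e+00] F [-0.    0.12 -3.73] M [0.003 0.028 0.023] w 13.2 g 58.4
```

Call:
{"method": "arm_command", "body": {
  "steps": [
    [0,0,-2,0,10],
    [0,0,-3,0,10],
    [0,0,-3,0,10],
    [0,0,-2,0,10],
    [0,0,0,0,10],
    [-3,0,0,0,10],
    [-6,0,0,0,10],
    [-8,0,0,0,10],
    [-8,0,0,0,10],
    [-6,0,0,0,10],
    [-3,0,0,0,10],
    [0,0,0,0,10]
  ]
}}

```text
time: 16.07
ee_pos: [0.5237, 0.1604, 0.1929]
tcp_rot: [0.0, 0.739, 0.674, -0.0]
force: [-0.2, -0.1, -3.7]
width: 0.155
grasp_force: 58.4
```

```bash
python3 -c "
from h import *
o=st()"
```

```text
t 16.07 p [0.5237 0.1604 0.1929] y [ 9.957e-01 -9.270e-02  1.000e-04] z [ 1.e-04 -1.e-04 -1.e+00] F [-0.19 -0.11 -3.68] M [ 0.028 -0.025  0.021] w 13.3 g 58.4
```

Call:
{"method": "arm_command", "body": {
  "steps": [
    [-5,0,0,0,10],
    [-8,0,0,0,10],
    [-10,0,0,0,10],
    [-10,0,0,0,10],
    [-10,0,0,0,10],
    [-10,0,0,0,10],
    [-10,0,0,0,10],
    [-10,0,0,0,10],
    [-8,0,0,0,10],
    [-4,0,0,0,10],
    [0,0,0,0,10]
  ]
}}

```text
time: 16.98
ee_pos: [0.516, 0.0757, 0.1929]
tcp_rot: [0.0, 0.739, 0.674, -0.0]
force: [0.1, -0.3, -2.3]
width: 0.158
grasp_force: 58.4
```

Call:
{"method": "arm_command", "body": {
  "steps": [
    [-6,0,0,0,10],
    [-10,0,0,0,10],
    [-12,0,0,0,10],
    [-12,0,0,0,10],
    [-12,0,0,0,10],
    [-10,0,0,0,10],
    [-6,0,0,0,10],
    [-3,0,0,0,10],
    [0,0,0,0,10]
  ]
}}

```text
time: 17.73
ee_pos: [0.5094, 0.0053, 0.1928]
tcp_rot: [0.0, 0.739, 0.674, 0.0]
force: [0.1, 0.4, -3.4]
width: 0.157
grasp_force: 58.4
```

```bash
python3 -c "
from h import *
o=st(); cv2.imwrite('pics/w5.png',cams.get_image('wrist')[:,:,::-1])
print(go(.5505-.0005,-.005,o['ee_pos'][2]))"
```

```text
t 17.73 p [0.5094 0.0053 0.1928] y [ 0.9957 -0.0926  0.    ] z [ 0.  0. -1.] F [ 0.07  0.38 -3.37] M [-0.004  0.04   0.061] w 13.4 g 58.4
[-7.  41.3  0. ]
```

View pics/w5.png

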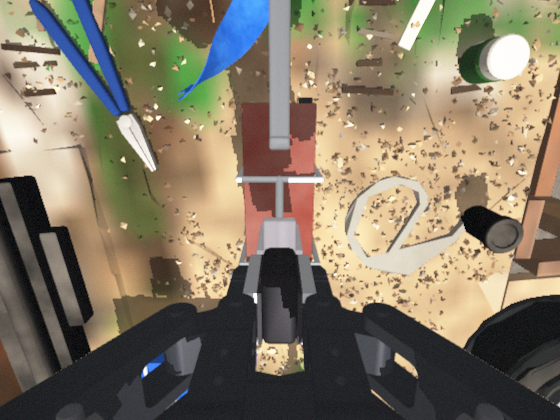

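Call:
{"method": "arm_command", "body": {
  "steps": [
    [0,3,0,0,10],
    [0.5,6,0,0,10],
    [1,8,0,0,10],
    [1,8,0,0.004,10],
    [1,8,0.5,0.004,10],
    [0.5,5.8,0,0,10],
    [0,3,0,0,10],
    [0,0,0,0,10],
    [0,0,0,0,10],
    [0,0,0,0,10]
  ]
}}

```text
time: 18.62
ee_pos: [0.5512, 0.006, 0.1923]
tcp_rot: [-0.0, 0.742, 0.671, -0.0]
force: [0.2, 0.0, -2.7]
width: 0.15
grasp_force: 58.5
```

```bash
python3 -c "
from h import *
o=st(); y=-.03; print(go(.5509+.1008*y,y,.1923)); y=-.135;print(go(.5509+.1008*y,y,.1923))"
```

```text
t 18.62 p [0.5512 0.006  0.1923] y [ 9.95e-01 -9.97e-02 -2.00e-04] z [-2.e-04  0.e+00 -1.e+00] F [ 0.18  0.   -2.7 ] M [0.005 0.042 0.022] w 12.8 g 58.5
[-36.1   0.2   0. ]
[-141.7    0.2    0. ]
```

Call:
{"method": "arm_command", "body": {
  "steps": [
    [-4,0,0,0,10],
    [-8,0,0,0,10],
    [-10,0,0,0,10],
    [-10,0,0,0,10],
    [-10,0,0,0,10],
    [-6,0,0,0,10],
    [-4,0,0,0,10],
    [-3,0,0,0,10],
    [0,0,0,0,10],
    [0,0,0,0,10]
  ]
}}

```text
time: 19.45
ee_pos: [0.546, -0.0487, 0.1923]
tcp_rot: [-0.0, 0.742, 0.671, 0.0]
force: [-1.4, 0.5, -3.4]
width: 0.155
grasp_force: 58.6
```

Call:
{"method": "arm_command", "body": {
  "steps": [
    [-3,0,0,0,10],
    [-3,0,0,0,10],
    [-3,0,0,0,10],
    [-3,0,0,0,10],
    [-3,0,0,0,10],
    [-3,0,0,0,10],
    [-3,0,0,0,10],
    [-3,0,0,0,10],
    [0,0,0,0,10]
  ]
}}

```text
time: 20.2
ee_pos: [0.5435, -0.0732, 0.1923]
tcp_rot: [0.0, 0.742, 0.671, -0.0]
force: [0.4, -0.6, -3.3]
width: 0.159
grasp_force: 58.6
```

```bash
python3 -c "
from h import *
o=st(); cv2.imwrite('pics/w6.png',cams.get_image('wrist')[:,:,::-1]); a=cams.get_image('side')[:,:,::-1]
cv2.imwrite('pics/s6.png',cv2.resize(a[130:290,210:370],None,fx=3.5,fy=3.5,interpolation=2))"
```

```text
t 20.2 p [ 0.5435 -0.0732  0.1923] y [ 0.995  -0.1001  0.    ] z [-0.e+00 -1.e-04 -1.e+00] F [ 0.42 -0.56 -3.32] M [ 0.127 -0.012  0.001] w 13.6 g 58.6
```

View pics/s6.png

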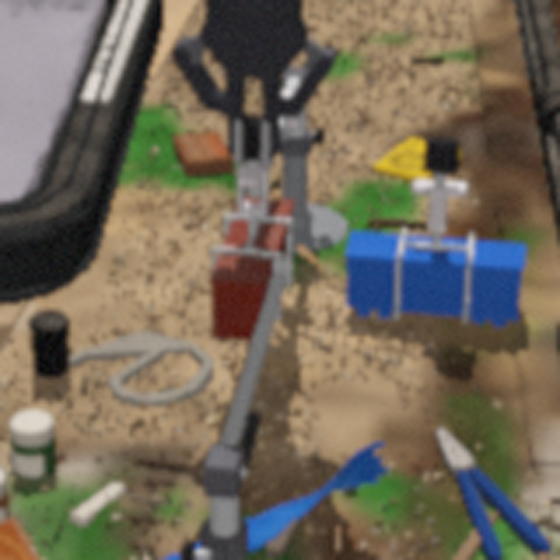

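The side view shows the hanger held level (about (255,190)), with the car at (255,270) clear of everything and the shoe at the tip of the dry rail. There has been no contact force. Inserting further.

Call:
{"method": "arm_command", "body": {
  "steps": [
    [-2,0,0,0,10],
    [-2,0,0,0,10],
    [-2,0,0,0,10],
    [-2,0,0,0,10],
    [-2,0,0,0,10],
    [-2,0,0,0,10],
    [0,0,0,0,10]
  ]
}}

```text
time: 20.88
ee_pos: [0.5423, -0.0849, 0.1923]
tcp_rot: [0.0, 0.742, 0.671, -0.0]
force: [0.7, 0.3, -2.7]
width: 0.156
grasp_force: 58.6
```

```bash
python3 -c "
from h import *
o=st(); "
```

```text
t 20.88 p [ 0.5423 -0.0849  0.1923] y [ 0.995 -0.1   -0.   ] z [-1.e-04 -1.e-04 -1.e+00] F [ 0.66  0.31 -2.71] M [ 0.088  0.024 -0.055] w 13.3 g 58.6
```

Call:
{"method": "arm_command", "body": {
  "steps": [
    [-3,0,0,0,10],
    [-5,0,0,0,10],
    [-6,0,0,0,10],
    [-6,0,0,0,10],
    [-6,0,0,0,10],
    [-6,0,0,0,10],
    [-4,0,0,0,10],
    [-3,0,0,0,10],
    [0,0,0,0,10],
    [0,0,0,0,10]
  ]
}}

```text
time: 21.72
ee_pos: [0.5385, -0.1234, 0.1923]
tcp_rot: [-0.0, 0.742, 0.671, 0.0]
force: [0.1, -0.1, -3.3]
width: 0.156
grasp_force: 58.6
```

```bash
python3 -c "
from h import *
o=st(); "
```

```text
t 21.72 p [ 0.5385 -0.1234  0.1923] y [ 0.995  -0.0999 -0.    ] z [-0.e+00  1.e-04 -1.e+00] F [ 0.13 -0.1  -3.26] M [-0.02  -0.005  0.037] w 13.3 g 58.6
```

Call:
{"method": "arm_command", "body": {
  "steps": [
    [0,0,1.5,0,10],
    [0,0,2,0,10],
    [0,0,2,0,10],
    [0,0,2,0,10],
    [0,0,1,0,10],
    [0,0,1,0,10],
    [0,0,0.5,0,10],
    [0,0,0.5,0,10],
    [0,0,0,0,10],
    [0,0,0,0,10]
  ]
}}

```text
time: 22.55
ee_pos: [0.5385, -0.1234, 0.1818]
tcp_rot: [0.0, 0.742, 0.671, 0.0]
force: [-0.2, 0.1, -2.7]
width: 0.155
grasp_force: 58.6
```

```bash
python3 -c "
from h import *
o=st(); "
```

```text
t 22.55 p [ 0.5385 -0.1234  0.1818] y [ 0.995  -0.0996  0.    ] z [ 0. -0. -1.] F [-0.18  0.12 -2.74] M [0.006 0.057 0.002] w 13.2 g 58.6
```

Call:
{"method": "arm_command", "body": {
  "steps": [
    [0,0,0.3,0,10],
    [0,0,0.3,0,10],
    [0,0,0.3,0,10],
    [0,0,0.3,0,10],
    [0,0,0.3,0,10],
    [0,0,0,0,10],
    [0,0,0,0,10]
  ]
}}

```text
time: 23.13
ee_pos: [0.5385, -0.1234, 0.1803]
tcp_rot: [-0.0, 0.741, 0.671, -0.0]
force: [0.0, -0.5, -3.1]
width: 0.156
grasp_force: 58.6
```

Call:
{"method": "arm_command", "body": {
  "steps": [
    [0,0,0.3,0,10],
    [0,0,0.3,0,10],
    [0,0,0,0,10]
  ]
}}

```text
time: 23.38
ee_pos: [0.5386, -0.1234, 0.1799]
tcp_rot: [0.0, 0.742, 0.671, 0.0]
force: [-0.9, 0.2, 0.5]
width: 0.159
grasp_force: 59.3
```

Call:
{"method": "arm_command", "body": {
  "steps": [
    [-1,0,0.2,0,10],
    [-2,0,0,0,10],
    [-3,0,0,0,10],
    [-3,0,0,0,10],
    [-3,0,0,0,10],
    [-3,0,0,0,10],
    [-2,0,0,0,10],
    [-1,0,0,0,10],
    [0,0,0,0,10]
  ]
}}

```text
time: 24.13
ee_pos: [0.5371, -0.1413, 0.1799]
tcp_rot: [0.0, 0.742, 0.671, 0.001]
force: [0.6, 3.8, 5.6]
width: 0.158
grasp_force: 59.8
```

```bash
python3 -c "
from h import *
import pickle
o=st(); V=pickle.load(open('pics/v3.pkl','rb'))
for n,p,z in [('tip',(288.7,90.2),.176),('dog end',(287,216.5),.172),('hinge',(287,188.5),.167),('collar',(287,270),.179)]: print(n,atz(V,p,z))"
```

```text
t 24.13 p [ 0.5371 -0.1413  0.1799] y [ 0.995  -0.0997  0.001 ] z [ 1.1e-03  4.0e-04 -1.0e+00] F [0.59 3.83 5.62] M [ 0.718 -0.111  0.052] w 13.5 g 59.8
tip [ 0.54233191 -0.07622574  0.176     ]
dog end [ 0.53161782 -0.18786613  0.172     ]
hinge [ 0.53390601 -0.16202634  0.167     ]
collar [ 0.52707261 -0.24000467  0.179     ]
```

Call:
{"method": "arm_command", "body": {
  "steps": [
    [-1,0,-0.15,0,10],
    [-2,0,0,0,10],
    [-3,0,0,0,10],
    [-3,0,0,0,10],
    [-3,0,0,0,10],
    [-3,0,0,0,10],
    [-3,0,0,0,10],
    [-3,0,0,0,10],
    [-2,0,0,0,10],
    [-1,0,0,0,10],
    [0,0,0,0,10]
  ]
}}

```text
time: 25.05
ee_pos: [0.5345, -0.1652, 0.1799]
tcp_rot: [0.0, 0.741, 0.671, 0.0]
force: [0.6, 3.6, 6.0]
width: 0.151
grasp_force: 59.8
```

```bash
python3 -c "
from h import *
o=st()"
```

```text
t 25.05 p [ 0.5345 -0.1652  0.1799] y [ 9.95e-01 -9.96e-02  6.00e-04] z [ 6.e-04  3.e-04 -1.e+00] F [0.63 3.59 6.04] M [ 0.817 -0.12   0.029] w 12.9 g 59.8
```

Call:
{"method": "arm_command", "body": {
  "steps": [
    [-1,0,0,0,10],
    [-2,0,0,0,10],
    [-3,0,0,0,10],
    [-3,0,0,0,10],
    [-3,0,0,0,10],
    [-3,0,0,0,10],
    [-3,0,0,0,10],
    [-3,0,0,0,10],
    [-2,0,0,0,10],
    [-1,0,0,0,10],
    [0,0,0,0,10]
  ]
}}

```text
time: 25.97
ee_pos: [0.5321, -0.1891, 0.1799]
tcp_rot: [0.0, 0.741, 0.671, 0.0]
force: [-0.2, 4.8, 4.4]
width: 0.156
grasp_force: 59.8
```

```bash
python3 -c "
from h import *
o=st()"
```

```text
t 25.97 p [ 0.5321 -0.1891  0.1799] y [ 9.95e-01 -9.96e-02  6.00e-04] z [ 6.e-04  3.e-04 -1.e+00] F [-0.17  4.8   4.4 ] M [ 0.801 -0.157  0.041] w 13.4 g 59.8
```

Call:
{"method": "arm_command", "body": {
  "steps": [
    [-1,0,0,0,10],
    [-2,0,0,0,10],
    [-3,0,0,0,10],
    [-3,0,0,0,10],
    [-3,0,0,0,10],
    [-3,0,0,0,10],
    [-3,0,0,0,10],
    [-2,0,0,0,10],
    [-1,0,0,0,10],
    [0,0,0,0,10]
  ]
}}

```text
time: 26.8
ee_pos: [0.53, -0.21, 0.1799]
tcp_rot: [0.0, 0.741, 0.671, 0.0]
force: [0.2, 4.3, 5.4]
width: 0.155
grasp_force: 59.9
```

```bash
python3 -c "
from h import *
o=st()"
```

```text
t 26.8 p [ 0.53   -0.21    0.1799] y [ 9.95e-01 -9.96e-02  6.00e-04] z [ 6.e-04  3.e-04 -1.e+00] F [0.23 4.3  5.38] M [ 0.865 -0.083  0.017] w 13.2 g 59.9
```

Call:
{"method": "arm_command", "body": {
  "steps": [
    [-1,0,0,0,10],
    [-1,0,0,0,10],
    [-1,0,0,0,10],
    [-1,0,0,0,10],
    [-1,0,0,0,10],
    [-1,0,0,0,10],
    [0,0,0,0,10],
    [0,0,0,0,10]
  ]
}}

```text
time: 27.47
ee_pos: [0.5294, -0.2158, 0.1799]
tcp_rot: [0.0, 0.741, 0.671, 0.0]
force: [0.8, 5.5, 5.4]
width: 0.152
grasp_force: 59.9
```

```bash
python3 snap.py e1
python3 - <<'E'
from h import *
import pickle
k=pickle.load(open('pics/e1.pkl','rb')); o=arm.get_obs()
g=cv2.cvtColor(cv2.imread('pics/e1.png'),6).astype(int); g5=cv2.cvtColor(cv2.imread('pics/w5.png'),6).astype(int)
print("w5",g5[205:265,270].tolist()); 
print("e1",[(r,g[r,268:292:2].tolist()) for r in range(120,262,3)])
for s in(18,20,22,24,26): print(s,proj(k,np.array(o['ee_pos'])*[1,1,0]+[.1*s/1000,.995*s/1000,.174]))
print("dog end",proj(k,[.5316,-.1878,.172]),proj(k,[.5316,-.1878,.167]))
E
```

```text
t 27.47 p [ 0.5294 -0.2158  0.1799] y [ 9.95e-01 -9.95e-02  5.00e-04] z [ 6.e-04  3.e-04 -1.e+00] F [0.77 5.49 5.42] M [ 1.008 -0.115 -0.074] w 13.0 g 59.9
w5 [75, 73, 77, 77, 77, 116, 137, 140, 141, 141, 142, 144, 142, 142, 149, 158, 175, 190, 195, 193, 193, 193, 194, 194, 196, 195, 195, 193, 195, 194, 194, 194, 192, 194, 194, 195, 193, 197, 192, 194, 195, 197, 152, 67, 27, 31, 26, 24, 29, 26, 25, 30, 27, 27, 20, 30, 24, 29, 28, 23]
e1 [(120, [85, 153, 168, 170, 171, 173, 172, 173, 175, 174, 168, 119]), (123, [85, 155, 168, 170, 175, 171, 171, 174, 175, 173, 168, 118]), (126, [81, 154, 167, 168, 174, 169, 172, 171, 174, 173, 168, 120]), (129, [78, 155, 168, 170, 171, 171, 171, 172, 176, 174, 167, 119]), (132, [75, 157, 165, 170, 172, 175, 171, 174, 175, 175, 165, 118]), (135, [74, 153, 165, 169, 174, 171, 175, 172, 174, 175, 167, 131]), (138, [75, 154, 168, 169, 172, 173, 175, 171, 174, 173, 166, 134]), (141, [77, 149, 166, 168, 170, 175, 171, 174, 174, 175, 166, 132]), (144, [71, 150, 167, 170, 171, 174, 174, 174, 174, 176, 164, 121]), (147, [75, 149, 166, 170, 171, 174, 175, 172, 
[... 1944 characters left out ...]
, 185, 184, 183, 182, 183, 189, 190, 189, 186, 182, 182]), (243, [186, 185, 181, 183, 181, 182, 189, 190, 189, 187, 183, 183]), (246, [188, 185, 185, 183, 181, 183, 189, 191, 190, 187, 181, 183]), (249, [21, 23, 25, 27, 29, 23, 27, 22, 19, 27, 23, 21]), (252, [24, 26, 23, 24, 25, 20, 22, 25, 24, 26, 23, 21]), (255, [16, 27, 21, 27, 23, 23, 26, 22, 25, 31, 23, 24]), (258, [26, 26, 26, 26, 28, 25, 21, 26, 21, 22, 24, 25]), (261, [27, 25, 22, 22, 24, 32, 23, 29, 24, 20, 28, 26])]
18 [280.52564499 232.23414601]
20 [280.53240494 228.32017323]
22 [280.53921486 224.37726924]
24 [280.54607531 220.40511208]
26 [280.55298684 216.40337498]
dog end [279.24389634 210.89325923] [279.23097224 207.89588731]
```

Numbers from the image: the blunt end of the dog is at row 211, the shoe's end at rows 217.5 to 221, with about 4 mm of bare rail between. The dog has sprung up behind the shoe, and the hanger is centred at x ≈ 111. I'll relieve the load and let go.

Call:
{"method": "arm_command", "body": {
  "steps": [
    [0.2,0,-0.1,0,10],
    [0.2,0,-0.1,0,10],
    [0.1,0,-0.1,0,10],
    [0,0,0,0,10],
    [0,0,0,0,10]
  ]
}}

```text
time: 27.93
ee_pos: [0.5293, -0.2157, 0.1799]
tcp_rot: [0.0, 0.742, 0.671, -0.0]
force: [1.9, -1.9, 1.7]
width: 0.155
grasp_force: 59.2
```

```bash
python3 -c "
from h import *
o=st()"
```

```text
t 27.93 p [ 0.5293 -0.2157  0.1799] y [ 9.95e-01 -9.99e-02  1.00e-04] z [ 1.e-04 -5.e-04 -1.e+00] F [ 1.86 -1.94  1.75] M [-0.216 -0.466 -0.005] w 13.2 g 59.2
```

Call:
{"method": "arm_command", "body": {
  "steps": [
    [-0.1,0,-0.05,0,10],
    [0,0,0,0,10],
    [0,0,0,0,13],
    [0,0,0,0,14],
    [0,0,0,0,16],
    [0,0,0,0,19],
    [0,0,0,0,23],
    [0,0,0,0,28],
    [0,0,0,0,30],
    [0,0,0,0,30]
  ],
  "grip_force": 20
}}

```text
time: 28.77
ee_pos: [0.5293, -0.2155, 0.18]
tcp_rot: [-0.0, 0.741, 0.671, -0.0]
force: [1.0, 0.6, 0.7]
width: 0.355
grasp_force: 0.0
```

```bash
python3 -c "
from h import *
o=st()"
```

```text
t 28.77 p [ 0.5293 -0.2155  0.18  ] y [ 9.95e-01 -9.96e-02 -1.00e-04] z [-0.  0. -1.] F [1.01 0.55 0.67] M [ 0.022 -0.022  0.053] w 30.3 g 0.0
```

Call:
{"method": "arm_command", "body": {
  "steps": [
    [0,0,-3,0,30],
    [0,0,-6,0,30],
    [0,0,-10,0,30],
    [0,0,-15,0,30],
    [0,0,-20,0,30],
    [0,0,-25,0,30],
    [0,0,-25,0,30],
    [0,0,-20,0,30],
    [0,0,-10,0,30],
    [0,0,0,0,30],
    [0,0,0,0,30],
    [0,0,0,0,30]
  ]
}}

```text
time: 29.77
ee_pos: [0.5291, -0.2155, 0.3134]
tcp_rot: [-0.0, 0.742, 0.671, -0.0]
force: [0.1, 0.1, -0.1]
width: 0.349
grasp_force: 0.0
```

Call:
{"method": "arm_command", "body": {
  "steps": [
    [-10,0,0,0,30],
    [-20,0,0,0,30],
    [-20,0,0,0,30],
    [-10,0,0,0,30],
    [0,0,0,0,30],
    [0,0,0,0,30],
    [0,0,0,0,30]
  ]
}}

```text
time: 30.35
ee_pos: [0.5233, -0.2748, 0.3138]
tcp_rot: [-0.0, 0.741, 0.671, 0.0]
force: [-0.1, -0.1, 0.9]
width: 0.343
grasp_force: 0.0
```

```bash
python3 snap.py e2
python3 - <<'E'
from h import *
import pickle
k=pickle.load(open('pics/e2.pkl','rb'))
g=cv2.cvtColor(cv2.imread('pics/e2.png'),6).astype(int)
for n,X in [('dog',[.5316,-.1878,.172]),('dogflush',[.5316,-.1878,.167]),('shoe end',[.5315,-.1922,.174]),('shoe in',[.527,-.236,.174]),('grip top near',[.5295,-.199,.216]),('grip top far',[.5295,-.229,.216]),('collar top',[.527,-.240,.179])]: print(n,proj(k,X))
x=int(proj(k,[.5316,-.19,.17])[0]); print(x)
print([(r,g[r,x-14:x+15:2].tolist()) for r in range(70,230,3)])
E
```

```text
t 30.35 p [ 0.5233 -0.2748  0.3138] y [ 9.95e-01 -9.96e-02 -3.00e-04] z [-3.e-04  4.e-04 -1.e+00] F [-0.11 -0.11  0.88] M [-0.02  -0.014  0.027] w 29.3 g 0.0
dog [279.49054794  92.42936462]
dogflush [279.48385099  92.71439653]
shoe end [279.91072229  98.05880953]
shoe in [279.74609503 152.81817881]
grip top near [278.15496625 106.77622618]
grip top far [282.34167962 150.15221013]
collar top [280.23091423 158.36264837]
279
[(70, [71, 70, 71, 73, 88, 153, 42, 47, 74, 144, 252, 107, 136, 138, 142]), (73, [73, 71, 74, 74, 79, 153, 69, 84, 117, 162, 254, 143, 138, 139, 143]), (76, [74, 70, 75, 79, 86, 149, 83, 86, 90, 148, 254, 143, 145, 142, 145]), (79, [75, 74, 76, 77, 85, 160, 82, 84, 100, 170, 254, 146, 146, 150, 143]), (82, [72, 75, 77, 74, 83, 162, 81, 83, 87, 173, 254, 147, 148, 148, 147]), (85, [75, 78, 76, 79, 83, 160, 83, 85, 86, 172, 254, 142, 145, 148, 148]), (88, [80, 82, 85, 80, 87, 159, 82, 83, 88, 150, 254, 87, 86, 91, 101]), (91, [179, 181, 179, 180, 168, 158, 82, 87, 89, 151, 255, 255, 255, 255, 255]), (94, [79, 79, 79, 80, 82, 160, 48, 49, 53, 117, 164, 141, 141, 145, 1
[... 2866 characters left out ...]
, 215, 255, 255, 255, 255, 253, 90, 156, 205, 193]), (208, [220, 216, 155, 125, 86, 210, 255, 255, 255, 255, 254, 86, 124, 186, 231]), (211, [218, 224, 202, 73, 61, 203, 255, 255, 255, 255, 253, 65, 81, 206, 237]), (214, [222, 218, 77, 66, 83, 204, 255, 255, 255, 255, 254, 150, 93, 64, 224]), (217, [223, 124, 126, 78, 85, 201, 255, 255, 255, 255, 253, 164, 165, 140, 95]), (220, [215, 102, 160, 78, 88, 207, 255, 255, 255, 255, 254, 160, 168, 163, 125]), (223, [216, 139, 161, 135, 124, 213, 255, 255, 255, 255, 254, 132, 170, 164, 164]), (226, [212, 143, 155, 83, 64, 203, 255, 255, 255, 255, 254, 65, 71, 147, 165]), (229, [223, 189, 130, 68, 68, 202, 255, 255, 255, 255, 253, 71, 65, 108, 188])]
```

The hanger hangs free where I expected it. The dog ends at row 93, the shoe runs from row 98 to 152, and the collar is at row 158. The gripper is well clear, so I'm handing in.

```bash
python3 -c "
from cell import arm
print(arm.hand_in())"
```

```text
the job is handed in; nothing more can be done
None
```

The hanger with the box car hangs free in the drying stand's bay, between the raised keeper and the collar; the gripper has let go and is clear, and the job was handed in after about 30 s.

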